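Rake a lost tube out from under the bench guard

TASK

A capped plastic tube has rolled under the low wire guard, where the hand does not go. Take the hooked rod from its rest, feel your way in until the hook is behind the tube, lower it and gently draw the tube well out in front of the guard without pressing hard on anything, then lay the rod back on its slanting rest and lay the tube in the tray's empty row, the one with the green strip. Keep fingers off the tube until it is out, and leave everything else as it stands.

Things in the scene. Friction and masses are not known exactly. Their poses are not given: they have to be found in the camera images.
- tube_mid (a point): Clear plastic tube with a blue screw cap, 120 mm long, 21 mm thick, 20 to 45 g, lying flat on the bench (it slides, it does not roll). Point at its centre, 10.5 mm above the bench. Its y axis runs along the tube, its z axis up.
- guard: Fixed wire guard, a low cage open only at its front (-x): 200 mm deep, 240 mm wide; origin on the bench under its middle. x = -0.10 at the mouth; at the back a white outlet block, face at x = +0.06, from 20 to 90 mm above the bench, 200 mm wide; sides at y = -0.12 and +0.12. Wire roof, underside 139 mm, top 147 mm. The tube starts at x 0.003 to 0.014.
- guard_mouth (a point): Middle of the guard's mouth at bench height; axes as the guard's (-x points out). The opening is 232 mm wide and 139 mm high. Outside the side panels lie mounting flanges 22 mm wide and 3 mm high. The tube starts within 25 mm of the guard's middle plane and within 0.3 rad of crosswise.
- rod_grip (a point): Hooked rod, about 0.35 kg: centre of its orange handle (90 mm long, 18 mm wide, 26 mm tall, flat sides), on the axis of the 12 mm steel rod. x points along the rod to the hook, z is the side away from the hanging hook. The rod runs from 85 mm behind this point to rod_end, 212 mm ahead, and balances about 40 mm ahead of it. Pressed hard, it turns in the grip.
- rod_end (a point): Black collar at the end of the outer rod, 212 mm ahead of rod_grip. A thin inner rod is drawn out of it; at its tip hangs the hook: a blade across the rod, 50 mm wide, 5 mm thick, 24 mm high, on a stem. Set firmly, but not told: blade 225 to 295 mm ahead of rod_grip, lower edge 34 to 60 mm below the axis (stem up to 22 mm above). Find it by light touch: block at the guard's back, then bench.
- rest_grip (a point): Fixed grey rest, base 190x80x6 mm, holding the rod slanting 0.5 rad (29 deg) nose up. This point, 110 mm above the bench, is where the handle's centre belongs; x the way the rod points, z square to it (up and back). Two forks, 8 mm thick, 50 mm behind and 62 mm ahead along x; flared notches, floor 6 mm below and prongs 11 mm above the rod's axis.
- tray: Fixed blue tray, 164x150 mm, origin on the bench under its middle. Three rows run along its y axis, at x = -0.05, 0 and +0.05, each 27 mm wide and 134 mm long, floor 4 mm and ribs 10 mm above the bench.
- strip: Thin green strip, 18x112 mm, on the floor of the tray's empty row, origin at the row's middle on its floor (4 mm above the bench), y axis along the row. The other two rows hold one tube each like the lost one, lying 4 to 25 mm above the bench, 50 mm apart centre to centre.
- tube_b: Another tube of the same kind lying in a tray row; origin at its underside's middle, y along it. Leave it.
- tube_c: Another tube of the same kind lying in a tray row; origin at its underside's middle, y along it. Leave it.
- wash_bottle: white wash bottle with a red cap and spout, 212 mm tall, a bystander; origin at its underside's middle. Leave it.
- travel_cup: dark green take-away cup, 155 mm tall, a bystander; origin at its underside's middle. Leave it.
- sample_pot_0: clear sample pot with a blue lid, 59 mm tall, a bystander; origin at its underside's middle. Leave it.

How it is judged:
By the outcome, as a careful person would: the job done as asked, in the order asked, and still so for the second after the job is handed in, with the robot touching nothing.
It also fails if it takes over 72 s, if anything falls off the work surface, if the arm or the gripper's body presses on something with over 40 N, if the wrist force passes 120 N, or if a joint passes its speed limit or range.

ROBOT

A 6-joint arm with a two-finger parallel gripper is mounted at the origin on a cart in front of the work surface, level with it; the furniture and walls round the work are solid. World frame = base frame: x ahead of the robot, y to its left, z up, the work surface at z = 0. Lengths are in m, angles in rad, forces in N, time in s.
With the tool pointing down it reaches from about 0.25 to 0.725 m from the base axis. Payload 4 kg.
Tool frame: the origin (TCP) lies midway between the tips of the shut fingers; the grasp point (between the pads) lies 19 mm behind it (bot.grip_point_offset is the distance from the TCP to the grasp point, in m); z points along the fingers, y is the line along which they close (so a half turn about z gives the same grasp; the last joint's range is limited). The gripper opens to 85 mm and grips with 20 to 120 N. Pads are 22 mm wide; open, the fingers measure 114 mm over their backs; the gripper's body (76 mm by 85 mm) begins 54 mm behind the grasp point. The pads swing forward as they close: fully open they stand 13 mm farther back than shut.
Start: joints at [-1.189, 0.241, 0.005, 1.335, 0, 1.571], TCP at [0.186, -0.464, 0.231] pointing down, gripper open.
Joint ranges: [-2.72, 2.72], [-1.05, 1.87], [-1.09, 1.28], [-1.99, 2.15], [-1.42, 1.44], [-3.14, 3.14]. Speed limits (rad/s): [2.79, 2.79, 3.14, 3.14, 3.14, 3.14].

INTERFACE

Orientations are given as a unit quaternion [x, y, z, w].
In Python, from workcell import bot gives the robot as it stands.
- The arm moves only by the tool step_arm, never from a script. Its argument "targets" is text: rows parted by semicolons, each of 7 numbers parted by spaces: the opening, from -1 (shut) to 1 (fully open), so that 0 is half open, then the shift along the world's x, y, z normalised to -1 to 1, where 1 is 0.5 m, then the turn, a rotation vector about the world's x, y, z normalised to -1 to 1, where 1 is pi/4 rad. In form: gripper x y z wx wy wz; .... A call has 1 to 10 rows; each row is the pose to reach, as a shift and turn from the pose commanded when the call began; what a row does not reach only later rows make up. A row lasts 1/12 s, in which the tool goes at most 41.7 mm and 7.16 degrees, less where a joint would pass 70% of its speed; a pose out of reach is approached as far as the arm can. A call with a number of a shift or a turn outside -1 to 1 is refused whole. A call with a gripper value outside its range is refused whole. The fingers move at their own pace and stop on an object; the grip force is fixed at half the most. Time passes only in rows, so rows that repeat a pose let the fingers close. It gives the time, the measured TCP pose, the force, the opening and the grip force at its end, in the units of the state.
- bot.get_obs(): the state, without advancing time (a new reading comes with each control period).
- bot.camera(name): name is "scene" or "side" or "wrist"; returns the picture (420x560x3 uint8, red, green, blue); there is no depth.
- bot.camera_info(name): a dict with "vertical_fov" (degrees; the focal length in pixels is half the picture's height over the tangent of half this angle, whatever the lens; pixels are square), "cx", "cy" (the principal point, pixels), "pose" (4x4, takes a point from camera to world coordinates). Camera axes: x right, y up, looking along -z (the intrinsics and any distortion apply to the point x, -y, -z); pixel columns grow to the right and rows downward; lengths in m; the calibration is good to about 2 mm. A picture is of the moment at which its call begins: read the wrist's pose just before it. camera_info takes no time and is no camera call; for the wrist camera it gives the pose at the moment of the call.
- bot.job_done(): hands the job in; it is judged then, once.
The state is a dict: "clock": time; "joint_pos": joint angles; "joint_vel": joint speeds; "tau": joint torques, N m; "eef_pos": TCP position; "tool_rot": TCP orientation; "ft_force": force on the tool from outside, world axes, zero at the start; "ft_torque": the same for the moment, N m; "grip_width": finger opening in m; "grasp_force": force on a finger pad.
Only numpy, scipy, OpenCV 4.12 (cv2) and the standard library are available. Lean on these libraries where they do the work, as an engineer would, in place of code of your own. Each camera call takes 0.05 s, during which the arm holds its last target. There are 200 camera calls.

## Working session

There is one attempt and no reset: what is moved stays moved. The work goes in short steps, Python scripts to look and compute and a tool call to move; the robot and the scene stay as the last step left them, time stands still between calls to the robot, and variables do not carry over. Pictures are saved under pics/ and viewed, at most 10 in all, crops included, and the job is handed in when it is done.

Besides the shell and the picture viewer there is one more tool, called after "Call:" as name(argument=value, ...) on one line, values as JSON. step_arm: Moves the arm, as the interface text tells. Scaled input: -1 to 1 covers 0.5 m each way for a shift and pi/4 rad each way for a turn. Its arguments: {"type":"object","properties":{"targets":{"type":"string"}},"required":["targets"]}

```bash
mkdir -p pics; ls; python3 - <<'E'
from workcell import bot
import cv2,json
o=bot.get_obs();print({k:(v.tolist() if hasattr(v,'tolist') else v) for k,v in o.items()})
ims=[]
for n in ["scene","side"]:
    i=bot.camera(n);cv2.imwrite(f"pics/{n}0.png",i[:,:,::-1])
for n in ["scene","side","wrist"]:
    print(n,bot.camera_info(n))
E
```

```text
pics
{'clock': 0.0, 'joint_pos': [-1.1889861384626155, 0.24142667255962408, 0.003758689343052685, 1.3351758707095989, 3.092039497578845e-06, 1.5707775206174306], 'joint_vel': [-0.002407577290883023, -0.0006121628959451552, 0.0011229861529790193, 0.0009959172647364145, 0.001481360276813767, 0.0006341091440608869], 'tau': [-2.1135946326467092e-05, -37.23145008087158, 25.24092972278595, 0.016899133916012943, 3.4189235975645715e-05, 4.7507192846296675e-06], 'eef_pos': [0.18607555313600868, -0.4634331742091381, 0.23041924612572476], 'tool_rot': [0.9818305993473416, 0.18975675506125617, -0.00019272928330946849, -0.0010054597384714509], 'ft_force': [-0.47621602746496106, -0.10501947425952331, 0.26678455242720733], 'ft_torque': [0.013460493401467708, 0.029642620941083782, 0.06713057590472753], 'grasp_force': 0.0, 'grip_width': 0.08547572872113249}
scene {'vertical_fov': 49.831654085128555, 'cx': 275.5009003083128, 'cy': 207.75360960073237, 'pose': array([[ 0.70447067,  0.40875075, -0.58021022, -0.4917152 ],
       [-0.70972777,  0.40888465, -0.57367224, -1.02161492],
       [ 0.00275009,  0.81592657,  0.578149  ,  1.18890256],
       [ 0.        ,  0.        ,  0.        ,  1.        ]])}
side {'vertical_fov': 46.64330350256049, 'cx': 279.6175521983398, 'cy': 210.70689811140528, 'pose': array([[ 0.35564713,  0.37903104, -0.85431294, -0.93664838],
       [-0.93453923,  0.13217836, -0.33040175, -0.56852789],
       [-0.01231084,  0.91589538,  0.40122823,  0.82350387],
       [ 0.        ,  0.        ,  0.        ,  1.        ]])}
wrist {'vertical_fov': 61.54337131566379, 'cx': 278.6690260742002, 'cy': 210.24623542712476, 'pose': array([[ 0.37155082,  0.88311126,  0.286469  ,  0.25920626],
       [-0.92841005,  0.35414633,  0.11240623, -0.43457032],
       [-0.00218474, -0.30772532,  0.95147273,  0.37366044],
       [ 0.        ,  0.        ,  0.        ,  1.        ]])}
```

View pics/scene0.png

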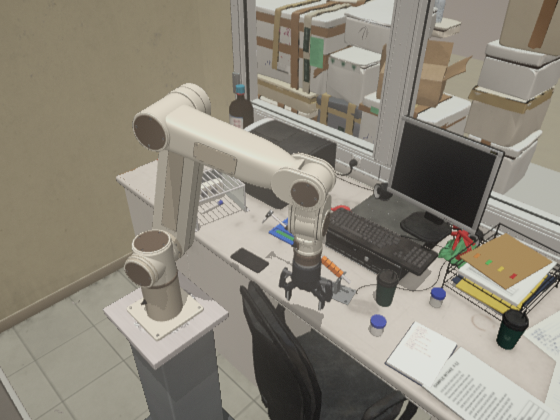

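View pics/side0.png

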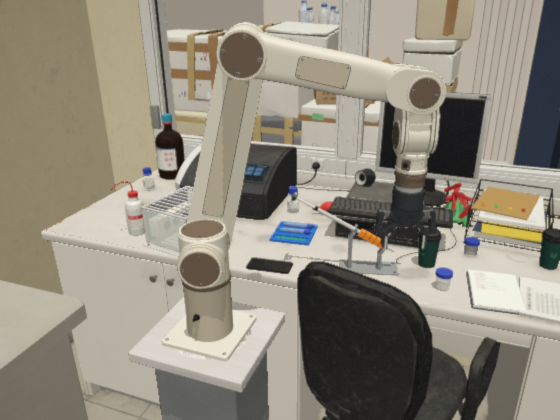

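The side view shows the guard around (185,220), the tray at (295,232), the rest with the rod (orange handle at (368,235), nose at about (300,195)) and the wash bottle at (135,215). Next step is rough positions.

```bash
cat > h.py <<'E'
from workcell import bot
import cv2,numpy as np
from scipy.spatial.transform import Rotation as R
def ray(ci,px):
    f=210/np.tan(np.radians(ci['vertical_fov'])/2)
    d=np.array([(px[0]-ci['cx'])/f,-(px[1]-ci['cy'])/f,-1]);P=np.array(ci['pose'])
    return P[:3,3],P[:3,:3]@d
def at(ci,px,z=0):
    o,d=ray(ci,px);return o+d*(z-o[2])/d[2]
def proj(ci,p):
    f=210/np.tan(np.radians(ci['vertical_fov'])/2);P=np.array(ci['pose'])
    q=P[:3,:3].T@(np.asarray(p)-P[:3,3]);return np.array([ci['cx']-f*q[0]/q[2],ci['cy']+f*q[1]/q[2]])
def tri(obs):
    A=np.zeros((3,3));b=np.zeros(3)
    for ci,px in obs:
        o,d=ray(ci,px);d/=np.linalg.norm(d);M=np.eye(3)-np.outer(d,d);A+=M;b+=M@o
    return np.linalg.solve(A,b)
def snap(name,fn):
    ci=bot.camera_info(name);i=bot.camera(name);cv2.imwrite(f"pics/{fn}.png",i[:,:,::-1]);np.save(f"pics/{fn}.npy",ci,allow_pickle=True);return ci
def load(fn): return np.load(f"pics/{fn}.npy",allow_pickle=True).item()
E
python3 - <<'E'
from h import *
s=bot.camera_info("side");c=bot.camera_info("scene")
for n,ci in (("scene0",c),("side0",s)): np.save(f"pics/{n}.npy",ci,allow_pickle=True)
for n,p,z in [("tray",(295,232),0),("guard",(185,225),0),("handle",(368,235),.11),("tip",(292,192),.22),("guard base right",(232,240),0),("phone",(270,265),0),("bottle",(135,233),0)]: print(n,at(s,p,z).round(3))
print(at(c,(280,232)),at(c,(330,264),.11),proj(c,[.186,-.464,.231]))
a=cv2.imread("pics/side0.png")[160:290,100:300];b=cv2.imread("pics/side0.png")[160:290,260:460]
cv2.imwrite("pics/crop.png",np.vstack([cv2.resize(x,None,fx=2.3*1,fy=2.3,interpolation=cv2.INTER_CUBIC) for x in (a,b)]))
E
```

```text
tray [ 0.646 -0.018  0.   ]
guard [0.561 0.414 0.   ]
handle [ 0.493 -0.323  0.11 ]
tip [ 0.51  -0.055  0.22 ]
guard base right [0.505 0.18  0.   ]
phone [ 0.381 -0.022  0.   ]
bottle [0.434 0.559 0.   ]
[0.58901173 0.01969245 0.        ] [ 0.48387205 -0.32719782  0.11      ] [303.70558231 306.44023387]
```

Call:
step_arm(targets="1 0.44 0.4 0.24 0 0 0;1 0.44 0.4 0.24 0 0 0;1 0.44 0.4 0.24 0 0 0;1 0.44 0.4 0.24 0 0 0;1 0.44 0.4 0.24 0 0 0;1 0.44 0.4 0.24 0 0 0;1 0.44 0.4 0.24 0 0 0;1 0.44 0.4 0.24 0 0 0;1 0.44 0.4 0.24 0 0 0;1 0.44 0.4 0.24 0 0 0")

```text
clock: 0.93
eef_pos: [0.4073, -0.263, 0.3513]
tool_rot: [0.981, 0.191, -0.0, 0.0]
ft_force: [0.5, 1.0, -0.8]
grip_width: 0.0855
grasp_force: 0.0
```

```bash
python3 - <<'E'
from h import *
snap("wrist","w1");snap("side","s1");snap("scene","c1")
E
```

```text
(no output)
```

View pics/w1.png

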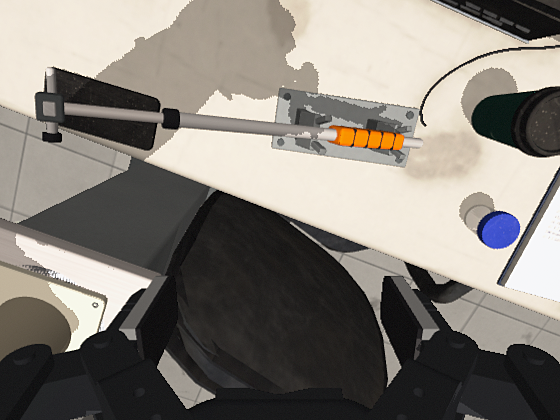

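The handle spans (333,135)–(403,142), the collar is at (171,118), the hook blade at about (50,70–140), and the rest's base corners are (279,89), (418,107), (407,166), (273,146). Next I move left to see the tray and guard.

Call:
step_arm(targets="1 0.1 1 0.2 0 0 0;1 0.1 1 0.2 0 0 0;1 0.1 1 0.2 0 0 0;1 0.1 1 0.2 0 0 0;1 0.1 1 0.2 0 0 0;1 0.1 1 0.2 0 0 0;1 0.1 1 0.2 0 0 0;1 0.1 1 0.2 0 0 0;1 0.1 1 0.2 0 0 0;1 0.1 1 0.2 0 0 0")

```text
clock: 1.92
eef_pos: [0.4466, 0.143, 0.4326]
tool_rot: [0.982, 0.188, -0.0, 0.0]
ft_force: [1.1, 0.4, 0.7]
grip_width: 0.0857
grasp_force: 0.0
```

Call:
step_arm(targets="1 0 0.2 0 0 0 0;1 0 0.2 0 0 0 0;1 0 0.2 0 0 0 0;1 0 0.2 0 0 0 0;1 0 0.2 0 0 0 0")

```text
clock: 2.33
eef_pos: [0.4595, 0.2138, 0.4318]
tool_rot: [0.978, 0.21, -0.004, -0.011]
ft_force: [-0.9, -0.2, 0.2]
grip_width: 0.0852
grasp_force: 0.0
```

```bash
python3 - <<'E'
from h import *
snap("wrist","w2")
w=load("w1")
for p,z in [((279,89),.006),((418,107),.006),((407,166),.006),((273,146),.006),((333,135),.11+.0215),((403,142),.11-.0215),((368,138),.11),((171,118),.11+.1016)]: print(p,at(w,p,z).round(4))
E
```

```text
(279, 89) [ 0.4887 -0.2307  0.006 ]
(418, 107) [ 0.537  -0.4105  0.006 ]
(407, 166) [ 0.4613 -0.4349  0.006 ]
(273, 146) [ 0.4169 -0.2508  0.006 ]
(333, 135) [ 0.4662 -0.2986  0.1315]
(403, 142) [ 0.4872 -0.3835  0.0885]
(368, 138) [ 0.4766 -0.3386  0.11  ]
(171, 118) [ 0.4339 -0.1621  0.2116]
```

View pics/w2.png

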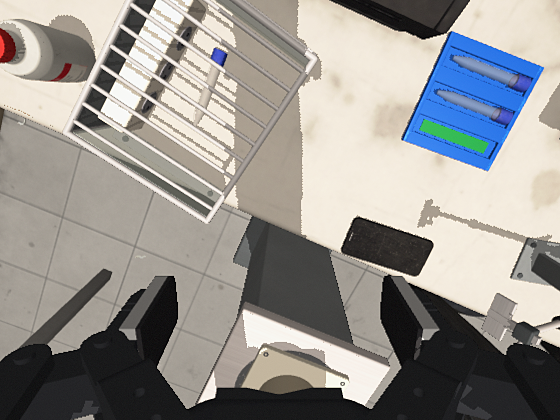

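The guard's mouth is the edge (312,58)–(212,216), on the −y side. The white block is at upper left (105–190, 0–125), the tube runs (221,47)–(198,122), the tray is at (473,100) with its green strip at (454,136), and the wash bottle is at (40,50).

```bash
python3 - <<'E'
from h import *
w=load("w2")
for n,p,z in [("roof fr R",(311,60),.147),("roof fr L",(211,217),.147),("roof back L",(67,132),.147),("cap end",(220,47),.0105),("tail",(198,122),.0105),("mid",(209,85),.0105),
 ("tray c1",(450,32),.01),("c2",(543,67),.01),("c3",(488,170),.01),("c4",(403,139),.01),("s1",(424,119),.004),("s2",(490,144),.004),("s3",(486,153),.004),("s4",(419,131),.004),("bench corner flange?",(250,213),.003)]: print(n,at(w,p,z).round(4))
i=cv2.imread("pics/w2.png");
cv2.imwrite("pics/w2c.png",cv2.resize(i[0:230,50:350],None,fx=2.6,fy=2.6,interpolation=cv2.INTER_CUBIC))
print(bot.get_obs()['tool_rot'],bot.get_obs()['joint_pos'])
E
```

```text
roof fr R [0.5778 0.2345 0.147 ]
roof fr L [0.3568 0.2708 0.147 ]
roof back L [0.3858 0.4681 0.147 ]
cap end [0.5536 0.3613 0.0105]
tail [0.4395 0.354  0.0105]
mid [0.4977 0.3575 0.0105]
tray c1 [0.7063 0.0665 0.01  ]
c2 [ 0.7216 -0.0819  0.01  ]
c3 [ 0.5607 -0.0975  0.01  ]
c4 [0.5477 0.0505 0.01  ]
s1 [0.5878 0.0346 0.004 ]
s2 [ 0.5973 -0.0799  0.004 ]
s3 [ 0.5828 -0.0824  0.004 ]
s4 [0.5689 0.0321 0.004 ]
bench corner flange? [0.3322 0.2216 0.003 ]
[ 0.977763    0.20938595 -0.00333967 -0.0112195 ] [0.42092157 0.27780209 0.57450133 1.86935186 0.02333885 3.14056932]
```

View pics/w2c.png

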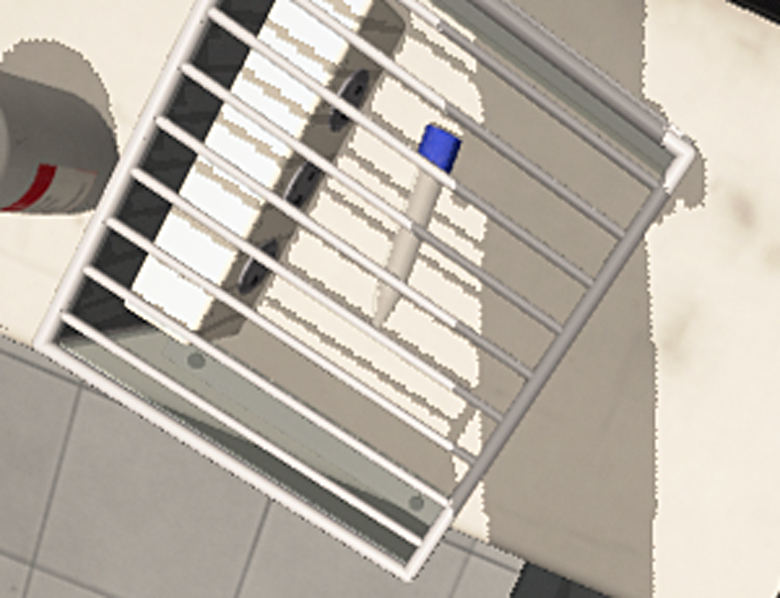

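Guard yaw is about 1.41 rad with the mouth near (0.467,0.2525). The tube is at guard x≈0.009, about 0.2 rad off crosswise, which matches the given ranges. Rest yaw is about 1.82 rad. Next I triangulate the handle and plan the pregrasp.

```bash
cat >> h.py <<'E'
def mats(x,z):
    x=np.asarray(x,float);z=np.asarray(z,float);x/=np.linalg.norm(x);z/=np.linalg.norm(z);return np.c_[x,np.cross(z,x),z]
def rodR(psi,pitch=0):  # tool rot with tool x along rod (nose up by pitch)
    c,s=np.cos(psi),np.sin(psi);return mats([c*np.cos(pitch),s*np.cos(pitch),np.sin(pitch)],[c*np.sin(pitch),s*np.sin(pitch),-np.cos(pitch)])
def go(p,Rm):
    o=bot.get_obs();d=(np.asarray(p)-o['eef_pos'])/.5;r=R.from_matrix(Rm@R.from_quat(o['tool_rot']).as_matrix().T).as_rotvec()/(np.pi/4)
    print("shift",d.round(3),"turn",r.round(3))
E
python3 - <<'E'
from h import *
obs=[]
for n in ["w1","s1","c1","side0","scene0"]:
    i=cv2.imread(f"pics/{n}.png");h=cv2.cvtColor(i,cv2.COLOR_BGR2HSV)
    m=cv2.inRange(h,(5,200,150),(18,255,255));m=cv2.morphologyEx(m,cv2.MORPH_CLOSE,np.ones((7,7)))
    k,l,st,ce=cv2.connectedComponentsWithStats(m);j=1+st[1:,4].argmax();ys,xs=np.where(l==j)
    print(n,st[j],ce[j]); 
    if st[j,4]>60: obs.append((load(n),ce[j]))
for a in (obs,obs[:2],obs[1:]):
    p=tri(a);print(p.round(4),[ (proj(c,p)-q).round(1) for c,q in a])
g=at(load("w1"),(368,138),.11)
psi=1.82;d=np.array([np.cos(psi)*np.cos(.5),np.sin(psi)*np.cos(.5),np.sin(.5)])
for t in (-.05,.062,.212,.225,.25,.275,.295): print(t,proj(load("w1"),g+d*t).round(1))
T=rodR(psi,.5);p=np.array([.4765,-.337,.11])+T[:,2]*(.019-.09);print(p);go(p,T)
E
```

```text
w1 [ 329  126   75   24 1150] [367.71826087 138.25913043]
s1 [359 229  25  19 174] [371.32183908 237.87356322]Traceback (most recent call last):
  File "<stdin>", line 6, in <module>
ValueError: attempt to get argmax of an empty sequence
```

```bash
python3 - <<'E'
from h import *
obs=[]
for n in ["w1","s1","side0","scene0"]:
    i=cv2.imread(f"pics/{n}.png");h=cv2.cvtColor(i,cv2.COLOR_BGR2HSV)
    m=cv2.inRange(h,(5,180,130),(18,255,255));m=cv2.morphologyEx(m,cv2.MORPH_CLOSE,np.ones((7,7)))
    k,l,st,ce=cv2.connectedComponentsWithStats(m)
    if k<2: continue
    j=1+st[1:,4].argmax()
    print(n,st[j],ce[j].round(1)); obs.append((load(n),ce[j]))
for a in (obs,obs[:2]):
    p=tri(a);print(p.round(4),[ (proj(c,p)-q).round(1) for c,q in a])
g=at(load("w1"),(368,138),.11)
psi=1.82;d=np.array([np.cos(psi)*np.cos(.5),np.sin(psi)*np.cos(.5),np.sin(.5)])
for t in (-.05,.062,.212,.225,.25,.275,.295): print(t,proj(load("w1"),g+d*t).round(1))
T=rodR(psi,.5);p=np.array([.4765,-.337,.11])+T[:,2]*(.019-.09);print(p);go(p,T)
E
```

```text
w1 [ 329  125   75   25 1171] [367.5 138.2]
s1 [358 229  27  19 215] [371.2 237.6]
side0 [358 229  24  19 196] [370.1 237.1]
[ 0.4757 -0.3362  0.1118] [array([-1.5, -0.2]), array([-0.3, -0.3]), array([0.8, 0.2])]
[ 0.4761 -0.3376  0.1109] [array([-0.3, -0. ]), array([ 0.1, -0. ])]
-0.05 [400.5 140.9]
0.062 [321.3 133.9]
0.212 [165.2 120.1]
0.225 [147.6 118.6]
0.25 [111.3 115.4]
0.275 [ 71.4 111.8]
0.295 [ 36.4 108.8]
[ 0.48489517 -0.36998771  0.17230836]
shift [ 0.051 -1.167 -0.52 ] turn [ 0.61  -0.33   1.733]
```

Call:
step_arm(targets="1 0 -0.6 0 0.3 -0.16 0.86;1 0 -0.6 0 0.3 -0.16 0.86;1 0 -0.6 0 0.3 -0.16 0.86;1 0 -0.6 0 0.3 -0.16 0.86;1 0 -0.6 0 0.3 -0.16 0.86;1 0 -0.6 0 0.3 -0.16 0.86;1 0 -0.6 0 0.3 -0.16 0.86;1 0 -0.6 0 0.3 -0.16 0.86")

```text
clock: 3.05
eef_pos: [0.4579, -0.0609, 0.4333]
tool_rot: [0.843, 0.521, 0.079, -0.11]
ft_force: [1.0, -0.3, 0.5]
grip_width: 0.0856
grasp_force: 0.0
```

```bash
python3 - <<'E'
from h import *
T=rodR(1.82,.5);p=np.array([.476,-.337,.111])+T[:,2]*(.019-.13);go(p,T)
E
```

```text
shift [ 0.062 -0.655 -0.45 ] turn [ 0.308 -0.164  0.869]
```

Call:
step_arm(targets="1 0.06 -0.65 -0.1 0.31 -0.16 0.87;1 0.06 -0.65 -0.1 0.31 -0.16 0.87;1 0.06 -0.65 -0.1 0.31 -0.16 0.87;1 0.06 -0.65 -0.1 0.31 -0.16 0.87;1 0.06 -0.65 -0.1 0.31 -0.16 0.87;1 0.06 -0.65 -0.1 0.31 -0.16 0.87;1 0.06 -0.65 -0.45 0.31 -0.16 0.87;1 0.06 -0.65 -0.45 0.31 -0.16 0.87;1 0.06 -0.65 -0.45 0.31 -0.16 0.87;1 0.06 -0.65 -0.45 0.31 -0.16 0.87")

```text
clock: 3.88
eef_pos: [0.4836, -0.366, 0.2319]
tool_rot: [0.596, 0.764, 0.15, -0.197]
ft_force: [-0.9, 0.2, 0.1]
grip_width: 0.085
grasp_force: 0.0
```

Call:
step_arm(targets="1 0 0 -0.1 0 0 0;1 0 0 -0.1 0 0 0;1 0 0 -0.1 0 0 0")

```text
clock: 4.13
eef_pos: [0.4823, -0.3628, 0.1797]
tool_rot: [0.596, 0.763, 0.151, -0.201]
ft_force: [-0.4, 0.8, 1.4]
grip_width: 0.0855
grasp_force: 0.0
```

```bash
python3 - <<'E'
from h import *
snap("wrist","w3")
T=rodR(1.82,.5);g=np.array([.476,-.337,.111]);go(g+T[:,2]*(.019-.13),T);go(g+T[:,2]*.019,T)
print(proj(load("w3"),g),proj(load("w3"),g+T[:,0]*.045),proj(load("w3"),g-T[:,0]*.045)); print(bot.get_obs()['joint_pos'])
E
```

```text
shift [ 0.01  -0.051  0.05 ] turn [-0.001 -0.009  0.001]
shift [-0.02   0.07  -0.179] turn [-0.001 -0.009  0.001]
[280.33871584 238.20963838] [279.91217014 170.98488795] [280.71857227 298.07603552]
[-0.76873607  0.87170894  0.80841154  1.94741845  0.25114077  0.49884751]
```

View pics/w3.png

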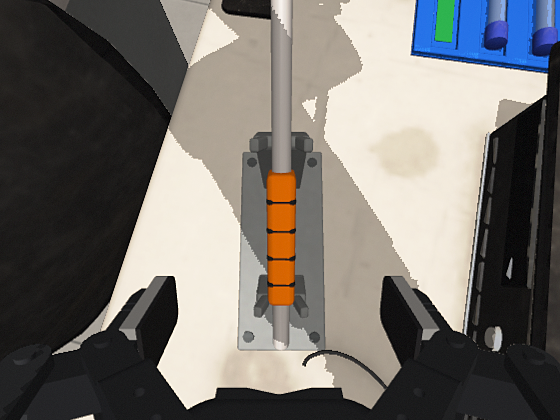

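The rod lies centred at column 281, with the handle from row 172 to row 304 as predicted. I descend and grip.

Call:
step_arm(targets="1 -0.01 0.035 -0.09 0 -0.009 0;1 -0.02 0.068 -0.18 0 -0.009 0;1 -0.02 0.068 -0.18 0 -0.009 0;1 -0.02 0.068 -0.18 0 -0.009 0;-1 -0.02 0.068 -0.18 0 -0.009 0;-1 -0.02 0.068 -0.18 0 -0.009 0;-1 -0.02 0.068 -0.18 0 -0.009 0;-1 -0.02 0.068 -0.18 0 -0.009 0;-1 -0.02 0.068 -0.18 0 -0.009 0;-1 -0.02 0.068 -0.18 0 -0.009 0")

```text
clock: 5.02
eef_pos: [0.4762, -0.3301, 0.094]
tool_rot: [0.594, 0.766, 0.152, -0.193]
ft_force: [-0.1, -1.9, 4.0]
grip_width: 0.0173
grasp_force: 59.4
```

Call:
step_arm(targets="-1 0 0 0 0 0 0;-1 0 0 0 0 0 0;-1 0 0 0 0 0 0;-1 0 0 0 0 0 0")

```text
clock: 5.35
eef_pos: [0.4762, -0.3301, 0.094]
tool_rot: [0.594, 0.766, 0.152, -0.193]
ft_force: [1.1, -4.8, 5.4]
grip_width: 0.0171
grasp_force: 59.6
```

```bash
python3 - <<'E'
from h import *
o=bot.get_obs();print({k:np.round(v,4) for k,v in o.items()})
T=rodR(1.82,.5);go([.476,-.337,.111]+T[:,2]*.019,T)
E
```

```text
{'clock': np.float64(5.35), 'joint_pos': array([-0.7438,  0.8287,  0.4949,  1.6606,  0.265 ,  0.5186]), 'joint_vel': array([ 0.0011, -0.0003, -0.0018, -0.0002, -0.0012,  0.0007]), 'tau': array([ 1.44000e+00, -5.49337e+01,  1.89542e+01,  3.23210e+00,
        8.77600e-01,  5.41000e-02]), 'eef_pos': array([ 0.4762, -0.3301,  0.094 ]), 'tool_rot': array([ 0.5943,  0.766 ,  0.1518, -0.1926]), 'ft_force': array([ 1.0797, -4.8321,  5.3505]), 'ft_torque': array([-0.5068, -0.1703,  0.1378]), 'grasp_force': np.float64(59.6327), 'grip_width': np.float64(0.0171)}
shift [-0.005  0.004  0.001] turn [ 0.005  0.006 -0.001]
```

Call:
step_arm(targets="-1 0.009 -0.037 0.07 0 0 0;-1 0.009 -0.037 0.07 0 0 0;-1 0.009 -0.037 0.25 0 0 0;-1 0.009 -0.037 0.25 0 0 0;-1 0.009 -0.037 0.25 0 0 0;-1 0.009 -0.037 0.25 0 0 0")

```text
clock: 5.85
eef_pos: [0.4817, -0.3488, 0.2209]
tool_rot: [0.594, 0.767, 0.151, -0.19]
ft_force: [0.4, 0.4, -4.2]
grip_width: 0.0173
grasp_force: 59.6
```

```bash
cat >> h.py <<'E'
PS=1.41;C=np.array([.483,.351,0]);EX=np.array([np.cos(PS),np.sin(PS),0]);EY=np.array([-np.sin(PS),np.cos(PS),0])
def G(x,y,z=0): return C+x*EX+y*EY+np.array([0,0,z])
def toG(p): d=np.asarray(p)-C;return np.array([d@EX,d@EY,d[2]])
E
python3 - <<'E'
from h import *
print(bot.get_obs()['ft_force'],bot.get_obs()['ft_torque'])
go(G(-.43,-.012,.23-.019),rodR(1.41))
E
```

```text
[ 0.38641276  0.38167566 -4.15049043] [-1.02459707 -0.21484381 -0.01381479]
shift [-0.111  0.547 -0.02 ] turn [-0.629 -0.02  -0.516]
```

Call:
step_arm(targets="-1 -0.05 0.2 0 -0.3 -0.01 -0.25;-1 -0.05 0.2 0 -0.3 -0.01 -0.25;-1 -0.05 0.2 0 -0.3 -0.01 -0.25;-1 -0.11 0.547 0 -0.629 -0.02 -0.516;-1 -0.11 0.547 0 -0.629 -0.02 -0.516;-1 -0.11 0.547 -0.02 -0.629 -0.02 -0.516;-1 -0.11 0.547 -0.02 -0.629 -0.02 -0.516;-1 -0.11 0.547 -0.02 -0.629 -0.02 -0.516;-1 -0.11 0.547 -0.02 -0.629 -0.02 -0.516;-1 -0.11 0.547 -0.02 -0.629 -0.02 -0.516")

```text
clock: 6.68
eef_pos: [0.4232, -0.0722, 0.206]
tool_rot: [0.761, 0.649, 0.0, -0.005]
ft_force: [0.4, 0.8, -3.7]
grip_width: 0.017
grasp_force: 59.5
```

```bash
python3 - <<'E'
from h import *
snap("wrist","w4");snap("side","s4");snap("scene","c4")
o=bot.get_obs();print(o['ft_force'],o['ft_torque'],toG(o['eef_pos']))
go(G(-.43,-.012,.23-.019),rodR(1.41))
i=cv2.imread("pics/w4.png");s=cv2.imread("pics/s4.png")[150:290,110:360]
cv2.imwrite("pics/m4.png",np.hstack([i[:300,100:460],cv2.resize(s,None,fx=1.75,fy=300/140,interpolation=cv2.INTER_CUBIC)]))
E
```

```text
[-0.72001592 -0.58137982 -3.94872229] [-0.19277745  0.01489192 -0.01485119] [-0.42948775 -0.01082596  0.20698935]
shift [ 0.002 -0.001  0.008] turn [-0.01  -0.005  0.005]
```

View pics/m4.png

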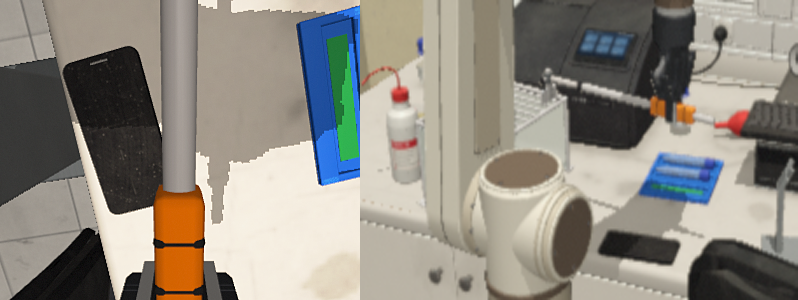

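The wrist part shows the rod running straight ahead from the grip (column ≈280 of the full picture). The side part shows the rod level, with the hook near side-camera pixel (217,192), just short of the guard. I check these against the projection.

```bash
python3 - <<'E'
from h import *
s=load("s4");c=load("c4");o=bot.get_obs();T=R.from_quat(o['tool_rot']).as_matrix();g=o['eef_pos']-.019*T[:,2]
for l,d in [(0,0),(.212,0),(.26,0),(.28,0),(.295,0),(.28,.03),(.28,-.03),(.28,-.06)]:
    print(l,d,proj(s,g+l*T[:,0]-d*T[:,2]).round(1),proj(c,g+l*T[:,0]-d*T[:,2]).round(1))
i=cv2.cvtColor(cv2.imread("pics/s4.png"),cv2.COLOR_BGR2GRAY)
a=cv2.imread("pics/s4.png")[165:225,190:300];b=cv2.imread("pics/c4.png")[180:270,220:330]
cv2.imwrite("pics/m5.png",np.hstack([cv2.resize(a,(400,218),interpolation=cv2.INTER_CUBIC),cv2.resize(b,(267,218),interpolation=cv2.INTER_CUBIC)]))
E
```

```text
0 0 [289.  200.1] [267.5 214.4]
0.212 0 [234.9 188.4] [236.5 188.1]
0.26 0 [223.5 185.9] [230.1 182.7]
0.28 0 [218.8 184.9] [227.6 180.5]
0.295 0 [215.4 184.2] [225.6 178.9]
0.28 0.03 [218.4 176.8] [227.2 174.1]
0.28 -0.03 [219.3 193. ] [227.9 186.8]
0.28 -0.06 [219.7 200.9] [228.3 193. ]
```

View pics/m5.png

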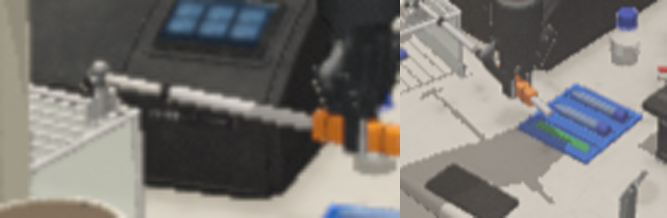

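The hook is at about 0.285 m ahead, its lower edge about 50 mm below the axis. I lower to an axis height of 0.093 and enter.

Call:
step_arm(targets="-1 0.002 -0.001 -0.1 -0.01 -0.005 0.005;-1 0.002 -0.001 -0.2 -0.01 -0.005 0.005;-1 0.002 -0.001 -0.266 -0.01 -0.005 0.005;-1 0.002 -0.001 -0.266 -0.01 -0.005 0.005;-1 0.002 -0.001 -0.266 -0.01 -0.005 0.005;-1 0.002 -0.001 -0.266 -0.01 -0.005 0.005")

```text
clock: 7.33
eef_pos: [0.4269, -0.0754, 0.0757]
tool_rot: [0.762, 0.648, 0.0, 0.0]
ft_force: [0.3, -0.7, -3.2]
grip_width: 0.0169
grasp_force: 59.9
```

```bash
cat >> h.py <<'E'
def st():
    o=bot.get_obs();T=R.from_quat(o['tool_rot']).as_matrix();g=o['eef_pos']-.019*T[:,2];F=o['ft_force'];M=o['ft_torque']
    print("t %.2f grip G"%o['clock'],toG(g).round(4),"pitch %.4f yaw %.4f"%(np.arcsin(T[2,0]),np.arctan2(T[1,0],T[0,0])),"F along/side/up",np.array([F@EX,F@EY,F[2]]).round(2),"M",np.array([M@EX,M@EY,M[2]]).round(3))
E
python3 -c "
from h import *
st();go(G(-.255,-.012,.074),rodR(1.41))"
```

```text
t 7.33 grip G [-0.4299 -0.0129  0.0947] pitch 0.0000 yaw 1.4096 F along/side/up [-0.61 -0.42 -3.19] M [-0.053  0.17  -0.024]
shift [ 0.054  0.346 -0.003] turn [0.    0.002 0.001]
```

Call:
step_arm(targets="-1 0.005 0.035 -0.003 0 0 0;-1 0.011 0.069 -0.003 0 0 0;-1 0.016 0.104 -0.003 0 0 0;-1 0.022 0.138 -0.003 0 0 0;-1 0.027 0.173 -0.003 0 0 0;-1 0.032 0.208 -0.003 0 0 0;-1 0.038 0.242 -0.003 0 0 0;-1 0.043 0.277 -0.003 0 0 0;-1 0.049 0.311 -0.003 0 0 0;-1 0.054 0.346 -0.003 0 0 0")

```text
clock: 8.17
eef_pos: [0.4565, 0.0997, 0.077]
tool_rot: [0.761, 0.648, 0.003, 0.002]
ft_force: [0.2, -0.3, -3.7]
grip_width: 0.0173
grasp_force: 59.9
```

Call:
step_arm(targets="-1 0.001 0.006 0 0 0 0;-1 0.002 0.012 0 0 0 0;-1 0.002 0.012 0 0 0 0")

```text
clock: 8.42
eef_pos: [0.4558, 0.1048, 0.0754]
tool_rot: [0.761, 0.649, 0.002, 0.001]
ft_force: [0.1, -0.8, -4.3]
grip_width: 0.0172
grasp_force: 59.9
```

```bash
python3 -c "
from h import *
st()"
```

```text
t 8.42 grip G [-0.2474 -0.0125  0.0944] pitch 0.0012 yaw 1.4115 F along/side/up [-0.8  -0.18 -4.3 ] M [-0.012  0.229 -0.045]
```

Call:
step_arm(targets="-1 0.0005 0.003 0 0 0 0;-1 0.001 0.006 0 0 0 0;-1 0.0015 0.009 0 0 0 0;-1 0.0015 0.009 0 0 0 0")

```text
clock: 8.75
eef_pos: [0.4549, 0.1087, 0.0736]
tool_rot: [0.761, 0.648, 0.0, 0.0]
ft_force: [-0.3, -0.4, -3.2]
grip_width: 0.0175
grasp_force: 59.9
```

Call:
step_arm(targets="-1 0.0005 0.003 0 0 0 0;-1 0.001 0.006 0 0 0 0;-1 0.001 0.006 0 0 0 0")

```text
clock: 9.0
eef_pos: [0.4554, 0.1121, 0.0734]
tool_rot: [0.761, 0.649, 0.0, 0.0]
ft_force: [-0.1, -0.6, -4.0]
grip_width: 0.0172
grasp_force: 59.9
```

Call:
step_arm(targets="-1 0.0005 0.003 0 0 0 0;-1 0.001 0.006 0 0 0 0;-1 0.001 0.006 0 0 0 0")

```text
clock: 9.25
eef_pos: [0.4559, 0.1153, 0.0735]
tool_rot: [0.761, 0.649, 0.001, 0.0]
ft_force: [-0.3, 0.6, -3.4]
grip_width: 0.0171
grasp_force: 59.9
```

Call:
step_arm(targets="-1 0.0005 0.003 0 0 0 0;-1 0.001 0.006 0 0 0 0;-1 0.001 0.006 0 0 0 0")

```text
clock: 9.5
eef_pos: [0.4561, 0.1175, 0.0734]
tool_rot: [0.761, 0.648, -0.0, 0.001]
ft_force: [0.6, -2.4, -3.2]
grip_width: 0.0171
grasp_force: 60.0
```

Call:
step_arm(targets="-1 0.0005 0.003 0 0 0 0;-1 0.001 0.006 0 0 0 0;-1 0.001 0.006 0 0 0 0")

```text
clock: 9.75
eef_pos: [0.4554, 0.1177, 0.073]
tool_rot: [0.762, 0.648, -0.003, 0.002]
ft_force: [-1.5, -12.0, -0.7]
grip_width: 0.0168
grasp_force: 60.2
```

```bash
python3 -c "
from h import *
st()"
```

```text
t 9.75 grip G [-0.2345 -0.0101  0.092 ] pitch -0.0075 yaw 1.4091 F along/side/up [-12.08  -0.46  -0.67] M [ 0.013  1.904 -0.071]
```

Contact with the block at grip x ≈ −0.236 in guard coordinates. I back off.

Call:
step_arm(targets="-1 -0.004 -0.024 0.002 0 0 0;-1 -0.004 -0.024 0.002 0 0 0;-1 -0.004 -0.024 0.002 0 0 0")

```text
clock: 10.0
eef_pos: [0.455, 0.1089, 0.0747]
tool_rot: [0.761, 0.648, 0.001, 0.0]
ft_force: [-0.2, 0.4, -2.6]
grip_width: 0.0172
grasp_force: 59.9
```

```bash
python3 -c "
from h import *
st();go(G(-.245,-.012,.0734),rodR(1.41));go(G(-.245,-.012,.050),rodR(1.41))"
```

```text
t 10.00 grip G [-0.2435 -0.0111  0.0937] pitch 0.0012 yaw 1.4105 F along/side/up [ 0.38  0.26 -2.55] M [-0.029  0.163 -0.004]
shift [ 0.001 -0.003 -0.003] turn [-0.001  0.002 -0.001]
shift [ 0.001 -0.003 -0.049] turn [-0.001  0.002 -0.001]
```

Call:
step_arm(targets="-1 0.001 -0.003 -0.018 0 0 0;-1 0.001 -0.003 -0.036 0 0 0;-1 0.001 -0.003 -0.054 0 0 0;-1 0.001 -0.003 -0.054 0 0 0")

```text
clock: 10.33
eef_pos: [0.4533, 0.1072, 0.045]
tool_rot: [0.761, 0.649, -0.002, -0.001]
ft_force: [-1.3, -0.3, -4.1]
grip_width: 0.017
grasp_force: 59.9
```

Call:
step_arm(targets="-1 0 0 -0.003 0 0 0;-1 0 0 -0.006 0 0 0;-1 0 0 -0.009 0 0 0;-1 0 0 -0.009 0 0 0")

```text
clock: 10.67
eef_pos: [0.4554, 0.1076, 0.043]
tool_rot: [0.761, 0.649, 0.0, 0.001]
ft_force: [0.1, 0.4, -3.9]
grip_width: 0.0174
grasp_force: 59.9
```

```bash
python3 -c "
from h import *
st()"
```

```text
t 10.67 grip G [-0.2447 -0.0117  0.062 ] pitch 0.0000 yaw 1.4114 F along/side/up [ 0.44  0.   -3.9 ] M [-0.037  0.144  0.02 ]
```

Call:
step_arm(targets="-1 0 0 -0.003 0 0 0;-1 0 0 -0.006 0 0 0;-1 0 0 -0.006 0 0 0")

```text
clock: 10.92
eef_pos: [0.4553, 0.1075, 0.0399]
tool_rot: [0.761, 0.649, 0.0, 0.0]
ft_force: [-0.4, 0.0, -3.3]
grip_width: 0.0169
grasp_force: 59.9
```

Call:
step_arm(targets="-1 0 0 -0.003 0 0 0;-1 0 0 -0.006 0 0 0;-1 0 0 -0.006 0 0 0")

```text
clock: 11.17
eef_pos: [0.4551, 0.1074, 0.0368]
tool_rot: [0.761, 0.648, 0.0, 0.0]
ft_force: [-0.0, -0.6, -2.8]
grip_width: 0.0175
grasp_force: 59.9
```

Call:
step_arm(targets="-1 0 0 -0.003 0 0 0;-1 0 0 -0.006 0 0 0;-1 0 0 -0.006 0 0 0")

```text
clock: 11.42
eef_pos: [0.4551, 0.1074, 0.0337]
tool_rot: [0.761, 0.649, 0.0, 0.0]
ft_force: [-0.6, 0.1, -3.9]
grip_width: 0.0173
grasp_force: 59.9
```

Call:
step_arm(targets="-1 0 0 -0.003 0 0 0;-1 0 0 -0.005 0 0 0;-1 0 0 -0.005 0 0 0")

```text
clock: 11.67
eef_pos: [0.4552, 0.1074, 0.0313]
tool_rot: [0.761, 0.649, 0.0, 0.0]
ft_force: [-0.4, 0.1, -4.4]
grip_width: 0.0171
grasp_force: 59.9
```

```bash
python3 -c "
from h import *
st()"
```

```text
t 11.67 grip G [-0.2449 -0.0115  0.0503] pitch -0.0002 yaw 1.4113 F along/side/up [ 0.06  0.42 -4.42] M [-0.041  0.162 -0.009]
```

Call:
step_arm(targets="-1 0 0 -0.003 0 0 0;-1 0 0 -0.005 0 0 0;-1 0 0 -0.005 0 0 0")

```text
clock: 11.92
eef_pos: [0.4552, 0.1074, 0.0288]
tool_rot: [0.761, 0.649, 0.0, 0.0]
ft_force: [-0.2, -0.5, -3.4]
grip_width: 0.0167
grasp_force: 59.9
```

Call:
step_arm(targets="-1 0 0 -0.003 0 0 0;-1 0 0 -0.005 0 0 0;-1 0 0 -0.005 0 0 0")

```text
clock: 12.17
eef_pos: [0.4551, 0.1074, 0.0263]
tool_rot: [0.761, 0.649, 0.0, 0.0]
ft_force: [0.1, 1.1, -2.5]
grip_width: 0.0171
grasp_force: 59.9
```

```bash
python3 -c "
from h import *
st()"
```

```text
t 12.17 grip G [-0.2449 -0.0115  0.0453] pitch -0.0002 yaw 1.4112 F along/side/up [ 1.1   0.1  -2.53] M [-0.05   0.148 -0.003]
```

Call:
step_arm(targets="-1 0 0 -0.003 0 0 0;-1 0 0 -0.005 0 0 0;-1 0 0 -0.005 0 0 0")

```text
clock: 12.42
eef_pos: [0.4553, 0.1075, 0.0239]
tool_rot: [0.761, 0.648, 0.0, 0.0]
ft_force: [0.1, 0.4, -3.0]
grip_width: 0.0171
grasp_force: 59.9
```

```bash
python3 -c "
from h import *
st()"
```

```text
t 12.42 grip G [-0.2448 -0.0117  0.0429] pitch 0.0002 yaw 1.4111 F along/side/up [ 0.38 -0.02 -2.96] M [-0.03   0.03   0.032]
```

Call:
step_arm(targets="-1 0 0 -0.003 0 0 0;-1 0 0 -0.005 0 0 0;-1 0 0 -0.005 0 0 0")

```text
clock: 12.67
eef_pos: [0.4555, 0.1076, 0.0216]
tool_rot: [0.761, 0.648, 0.001, 0.0]
ft_force: [-0.1, -2.0, -0.7]
grip_width: 0.0168
grasp_force: 60.2
```

```bash
python3 -c "
from h import *
st()"
```

```text
t 12.67 grip G [-0.2447 -0.0118  0.0406] pitch 0.0007 yaw 1.4111 F along/side/up [-2.   -0.26 -0.72] M [ 0.024 -0.298  0.034]
```

Bench touch at axis ≈0.042. I lift about 3 mm and start drawing slowly.

Call:
step_arm(targets="-1 0 0 0.009 0 0 0;-1 -0.002 -0.01 0.009 0 0 0;-1 -0.003 -0.02 0.009 0 0 0;-1 -0.005 -0.03 0.009 0 0 0;-1 -0.006 -0.04 0.009 0 0 0;-1 -0.008 -0.05 0.009 0 0 0;-1 -0.01 -0.06 0.009 0 0 0;-1 -0.011 -0.07 0.009 0 0 0;-1 -0.013 -0.08 0.009 0 0 0;-1 -0.014 -0.09 0.009 0 0 0")

```text
clock: 13.5
eef_pos: [0.4481, 0.0619, 0.026]
tool_rot: [0.761, 0.648, 0.0, 0.0]
ft_force: [-0.3, 0.3, -3.9]
grip_width: 0.0171
grasp_force: 59.9
```

```bash
python3 - <<'E'
from h import *
st();snap("wrist","w6");snap("side","s6");snap("scene","c6")
E
```

```text
t 13.50 grip G [-0.2909 -0.0119  0.045 ] pitch -0.0001 yaw 1.4112 F along/side/up [ 0.2   0.35 -3.94] M [-0.057  0.223  0.003]
```

Call:
step_arm(targets="-1 -0.003 -0.019 0 0 0 0;-1 -0.006 -0.037 0 0 0 0;-1 -0.009 -0.056 0 0 0 0;-1 -0.012 -0.075 0 0 0 0;-1 -0.015 -0.094 0 0 0 0;-1 -0.018 -0.112 0 0 0 0;-1 -0.021 -0.131 0 0 0 0;-1 -0.024 -0.15 0 0 0 0;-1 -0.027 -0.169 0 0 0 0;-1 -0.03 -0.188 0 0 0 0")

```text
clock: 14.48
eef_pos: [0.4332, -0.0325, 0.0261]
tool_rot: [0.761, 0.648, 0.0, 0.001]
ft_force: [0.6, 0.5, -3.9]
grip_width: 0.0173
grasp_force: 59.9
```

Call:
step_arm(targets="-1 -0.003 -0.019 0 0 0 0;-1 -0.006 -0.037 0 0 0 0;-1 -0.009 -0.056 0 0 0 0;-1 -0.012 -0.075 0 0 0 0;-1 -0.015 -0.094 0 0 0 0;-1 -0.018 -0.112 0 0 0 0;-1 -0.021 -0.131 0 0 0 0;-1 -0.024 -0.15 0 0 0 0;-1 -0.027 -0.169 0 0 0 0;-1 -0.03 -0.188 0 0 0 0")

```text
clock: 15.32
eef_pos: [0.4182, -0.1265, 0.026]
tool_rot: [0.761, 0.649, 0.0, 0.0]
ft_force: [-0.3, -0.2, -3.7]
grip_width: 0.0168
grasp_force: 59.9
```

```bash
python3 - <<'E'
from h import *
st();snap("wrist","w7");s=snap("side","s7");c=snap("scene","c7")
p=G(-.2,-.012,.01);print(proj(s,p),proj(c,p),proj(load("w7"),p))
a=cv2.imread("pics/s7.png")[180:260,170:300];b=cv2.imread("pics/c7.png")[165:265,190:320];w=cv2.imread("pics/w7.png")
cv2.imwrite("pics/m7.png",np.hstack([np.vstack([cv2.resize(a,(390,240)),cv2.resize(b,(390,300))]),cv2.resize(w,(400,300))[:].copy() if 0 else cv2.copyMakeBorder(cv2.resize(w,(400,300)),0,240,0,0,cv2.BORDER_CONSTANT)]))
E
```

```text
t 15.32 grip G [-0.4817 -0.0124  0.045 ] pitch 0.0000 yaw 1.4113 F along/side/up [-0.27  0.26 -3.72] M [0.026 0.138 0.016]
[233.86402218 243.76708981] [236.77089757 229.54534319] [ 278.00693302 -749.13346655]
```

View pics/m7.png

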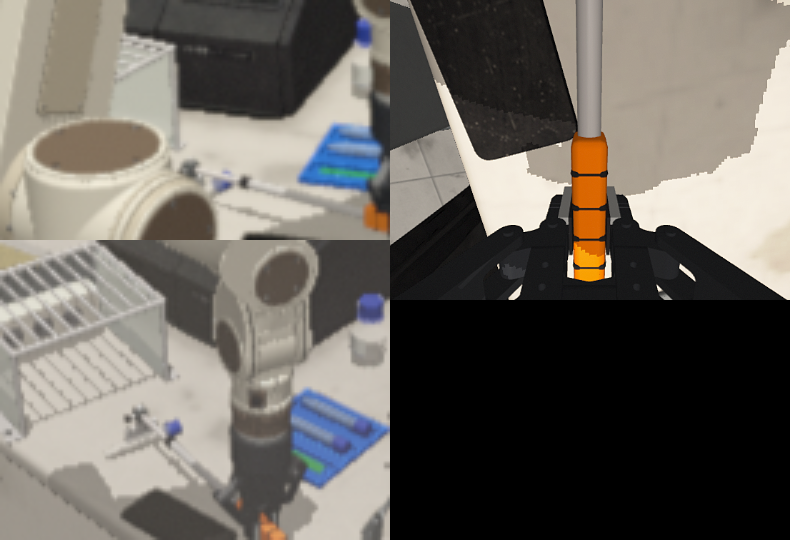

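The tube is out in front of the guard: cap at scene pixel (248,227), tail at (226,237). I work out its position and then the lift.

```bash
python3 - <<'E'
from h import *
c=load("c7")
a=at(c,(249,226),.0105);b=at(c,(225.5,237.5),.0105);print(a,b,np.linalg.norm(a-b),toG((a+b)/2))
i=cv2.cvtColor(cv2.imread("pics/c7.png"),cv2.COLOR_BGR2HSV);m=cv2.inRange(i,(110,120,60),(128,255,255));print(np.argwhere(m[200:245,235:262]).mean(0)+[200,235])
go([.4817,-.3488,.2209],R.from_quat([.5943,.766,.1518,-.1926]).as_matrix())
E
```

```text
[0.51544252 0.13275008 0.0105    ] [0.39449819 0.14397163 0.0105    ] 0.12146379499502803 [-0.21438379 -0.00637638  0.0105    ]
[nan nan]
shift [ 0.127 -0.445  0.39 ] turn [0.634 0.026 0.514]<stdin>:4: RuntimeWarning: Mean of empty slice.
  ret = um.true_divide(
```

Call:
step_arm(targets="-1 0.003 0.016 0 0 0 0;-1 0.003 0.016 0.08 0 0 0;-1 0.003 0.016 0.16 0 0 0;-1 0.003 0.016 0.24 0 0 0;-1 0.003 0.016 0.32 0 0 0;-1 0.003 0.016 0.39 0 0 0;-1 0.003 0.016 0.39 0 0 0")

```text
clock: 16.05
eef_pos: [0.4242, -0.1174, 0.2286]
tool_rot: [0.761, 0.649, 0.005, 0.006]
ft_force: [2.8, -0.4, -2.3]
grip_width: 0.0172
grasp_force: 60.3
```

```bash
python3 - <<'E'
from h import *
st();go([.4817,-.3488,.2209],R.from_quat([.5943,.766,.1518,-.1926]).as_matrix())
E
```

```text
t 16.05 grip G [-0.4718 -0.0167  0.2476] pitch -0.0008 yaw 1.4128 F along/side/up [ 0.07 -2.81 -2.3 ] M [-0.179 -0.013  0.027]
shift [ 0.115 -0.463 -0.015] turn [0.635 0.044 0.515]
```

Call:
step_arm(targets="-1 0.03 -0.12 0 0.17 0.01 0.14;-1 0.06 -0.24 0 0.34 0.02 0.28;-1 0.1 -0.36 0 0.5 0.02 0.4;-1 0.115 -0.463 0 0.635 0.026 0.515;-1 0.115 -0.463 0 0.635 0.026 0.515;-1 0.115 -0.463 -0.01 0.635 0.026 0.515;-1 0.115 -0.463 -0.01 0.635 0.026 0.515;-1 0.115 -0.463 -0.01 0.635 0.026 0.515;-1 0.115 -0.463 -0.01 0.635 0.026 0.515")

```text
clock: 16.8
eef_pos: [0.4778, -0.3492, 0.2124]
tool_rot: [0.594, 0.766, 0.152, -0.195]
ft_force: [-0.1, -0.2, -3.1]
grip_width: 0.0174
grasp_force: 60.2
```

```bash
python3 - <<'E'
from h import *
st();Q=R.from_quat([.5943,.766,.1518,-.1926]).as_matrix();go([.4817,-.3488,.135],Q);go([.4762,-.3301,.094],Q)
i=snap("wrist","w8"); T=R.from_quat(bot.get_obs()['tool_rot']).as_matrix();g=bot.get_obs()['eef_pos']-.019*T[:,2]
# rod direction check in wrist image: rod centreline columns
im=cv2.imread("pics/w8.png");h=cv2.cvtColor(im,cv2.COLOR_BGR2HSV);m=cv2.inRange(h,(5,180,130),(18,255,255))
ys,xs=np.where(m);print("orange rows",ys.min(),ys.max(),"w8 front end pred",proj(load("w8"),g+.045*T[:,0]-.013*T[:,2]),proj(load("w8"),g+.212*T[:,0]))
h=cv2.cvtColor(cv2.imread("pics/w4.png"),cv2.COLOR_BGR2HSV);m=cv2.inRange(h,(5,180,130),(18,255,255));ys,xs=np.where(m);print("w4",ys.min())
E
```

```text
t 16.80 grip G [-0.7003 -0.1105  0.229 ] pitch 0.4994 yaw 1.8229 F along/side/up [-0.21  0.11 -3.11] M [-0.365  0.86   0.012]
shift [ 0.008  0.001 -0.155] turn [-0.004 -0.004 -0.001]
shift [-0.003  0.038 -0.237] turn [-0.004 -0.004 -0.001]
orange rows 185 393 w8 front end pred [280.22574139 200.2965911 ] [ 278.95217791 -564.08314664]
w4 185
```

No slip: the handle's front edge is at row 185, as before. I lower the rod into the rest by reversing the lift.

Call:
step_arm(targets="-1 0.007 0.001 -0.06 -0.004 -0.004 0;-1 0.007 0.001 -0.12 -0.004 -0.004 0;-1 0.007 0.001 -0.155 -0.004 -0.004 0;-1 0.007 0.001 -0.155 -0.004 -0.004 0;-1 0.006 0.006 -0.168 -0.004 -0.004 0;-1 0.003 0.015 -0.185 -0.004 -0.004 0;-1 0.001 0.024 -0.205 -0.004 -0.004 0;-1 -0.002 0.033 -0.223 -0.004 -0.004 0;-1 -0.003 0.037 -0.23 -0.004 -0.004 0;-1 -0.003 0.037 -0.23 -0.004 -0.004 0")

```text
clock: 17.68
eef_pos: [0.4762, -0.3295, 0.1026]
tool_rot: [0.593, 0.768, 0.151, -0.19]
ft_force: [-0.6, 0.2, -3.1]
grip_width: 0.0169
grasp_force: 60.2
```

```bash
python3 - <<'E'
from h import *
st();Q=R.from_quat([.5943,.766,.1518,-.1926]).as_matrix();go([.4762,-.3301,.094],Q)
E
```

```text
t 17.68 grip G [-0.6811 -0.1058  0.1193] pitch 0.4906 yaw 1.8282 F along/side/up [ 0.12  0.61 -3.08] M [-0.425  0.854 -0.043]
shift [-0.    -0.001 -0.017] turn [ 0.005  0.006 -0.004]
```

Call:
step_arm(targets="-1 0 -0.001 -0.006 0.004 0.004 -0.002;-1 0 -0.001 -0.012 0.004 0.004 -0.002;-1 0 -0.001 -0.014 0.004 0.004 -0.002;-1 0 -0.001 -0.014 0.004 0.004 -0.002")

```text
clock: 18.02
eef_pos: [0.476, -0.3309, 0.0943]
tool_rot: [0.594, 0.766, 0.152, -0.193]
ft_force: [0.4, 2.0, -1.5]
grip_width: 0.0172
grasp_force: 60.4
```

```bash
python3 - <<'E'
from h import *
st();Q=R.from_quat([.5943,.766,.1518,-.1926]).as_matrix();go([.4762,-.3301,.094],Q)
E
```

```text
t 18.02 grip G [-0.6825 -0.1058  0.111 ] pitch 0.4962 yaw 1.8235 F along/side/up [ 2.   -0.13 -1.54] M [-0.291  0.443 -0.027]
shift [ 0.     0.002 -0.001] turn [-0.001  0.001 -0.   ]
```

Call:
step_arm(targets="-1 0 0 -0.002 0 0 0;-1 0 0 -0.002 0 0 0;0 0 0 -0.002 0 0 0;1 0 0 -0.002 0 0 0;1 0 0 -0.002 0 0 0;1 0 0 -0.002 0 0 0;1 0 0 -0.002 0 0 0;1 0.012 -0.046 0.088 0 0 0;1 0.024 -0.093 0.176 0 0 0;1 0.024 -0.093 0.176 0 0 0")

```text
clock: 18.85
eef_pos: [0.488, -0.379, 0.186]
tool_rot: [0.594, 0.766, 0.152, -0.191]
ft_force: [1.8, -0.9, -0.3]
grip_width: 0.0853
grasp_force: 0.0
```

```bash
python3 - <<'E'
from h import *
w=snap("wrist","w9");g=np.array([.476,-.337,.111]);T=rodR(1.82,.5)
h=cv2.cvtColor(cv2.imread("pics/w9.png"),cv2.COLOR_BGR2HSV);m=cv2.inRange(h,(5,180,130),(18,255,255));ys,xs=np.where(m);print(xs.min(),xs.max(),ys.min(),ys.max())
for t in (-.045,0,.045):print(proj(w,g+t*T[:,0]+.0*T[:,2]).round(1))
# same for w3 (before)
w3=load("w3");h=cv2.cvtColor(cv2.imread("pics/w3.png"),cv2.COLOR_BGR2HSV);m=cv2.inRange(h,(5,180,130),(18,255,255));ys,xs=np.where(m);print("w3",xs.min(),xs.max(),ys.min(),ys.max())
for t in (-.045,.045):print(proj(w3,g+t*T[:,0]).round(1))
print(bot.get_obs()['clock'])
go([.455,.139,.20],rodR(1.48))
E
```

```text
266 292 148 278
[276.5 271.2]
[276.5 212.6]
[276.6 146.7]
w3 267 295 170 304
[280.7 298.1]
[279.9 171. ]
18.9
shift [-0.068  1.039  0.024] turn [-0.623 -0.038 -0.426]
```

The rod lies back in the rest (handle rows as predicted within 1–2 mm). I go over the tube, rising first.

Call:
step_arm(targets="1 0 -0.02 0.08 0 0 0;1 0 -0.02 0.16 0 0 0;1 0 -0.02 0.24 0 0 0;1 -0.02 0.1 0.36 -0.2 0 0;1 -0.02 0.2 0.42 -0.35 0 0;1 -0.04 0.3 0.42 -0.5 -0.03 0;1 -0.06 0.4 0.42 -0.63 -0.04 0;1 -0.06 0.5 0.42 -0.63 -0.04 0;1 -0.06 0.6 0.42 -0.63 -0.04 0;1 -0.06 0.7 0.42 -0.63 -0.04 0")

```text
clock: 19.73
eef_pos: [0.4596, -0.1195, 0.3881]
tool_rot: [0.621, 0.783, -0.03, -0.028]
ft_force: [1.6, 0.1, 0.1]
grip_width: 0.0856
grasp_force: 0.0
```

```bash
python3 - <<'E'
from h import *
go([.455,.139,.25],rodR(3.049)); print(bot.get_obs()['joint_pos'].round(2))
E
```

```text
shift [-0.009  0.517 -0.276] turn [ 0.079 -0.08   1.588]
[-0.23  0.25  0.41  1.81 -0.03  1.11]
```

Call:
step_arm(targets="1 0 0.08 0 0.04 -0.04 0.16;1 0 0.16 0 0.04 -0.04 0.32;1 0 0.24 0 0.04 -0.04 0.48;1 0 0.32 0 0.04 -0.04 0.64;1 0 0.4 -0.05 0.04 -0.04 0.8;1 -0.01 0.48 -0.1 0.04 -0.04 0.96;1 -0.01 0.517 -0.15 0.04 -0.04 1;1 -0.01 0.517 -0.2 0.04 -0.04 1")

```text
clock: 20.4
eef_pos: [0.4549, 0.1412, 0.2849]
tool_rot: [0.27, 0.963, -0.017, -0.013]
ft_force: [0.1, -0.6, 1.0]
grip_width: 0.0852
grasp_force: 0.0
```

```bash
python3 - <<'E'
from h import *
go([.455,.139,.25],rodR(3.049)); print(bot.get_obs()['joint_pos'].round(2))
E
```

```text
shift [ 0.    -0.004 -0.07 ] turn [ 0.043 -0.035  0.578]
[ 0.31  0.21  0.1   1.5  -0.01  0.86]
```

Call:
step_arm(targets="1 0 -0.004 -0.06 0.02 -0.02 0.15;1 0 -0.004 -0.07 0.04 -0.03 0.3;1 0 -0.004 -0.07 0.043 -0.035 0.45;1 0 -0.004 -0.07 0.043 -0.035 0.578;1 0 -0.004 -0.07 0.043 -0.035 0.578;1 0 -0.004 -0.07 0.043 -0.035 0.578")

```text
clock: 20.9
eef_pos: [0.4558, 0.1346, 0.2516]
tool_rot: [0.052, 0.999, -0.001, 0.0]
ft_force: [0.6, 0.7, -0.2]
grip_width: 0.0853
grasp_force: 0.0
```

```bash
python3 - <<'E'
from h import *
go([.455,.139,.25],rodR(3.049));w=snap("wrist","w10")
print(proj(w,[.515,.1327,.0105]),proj(w,[.3945,.144,.0105]))
E
```

```text
shift [-0.002  0.009 -0.003] turn [0.002 0.001 0.014]
[282.93590171 221.44191795] [282.1090775  113.09299954]
```

View pics/w10.png

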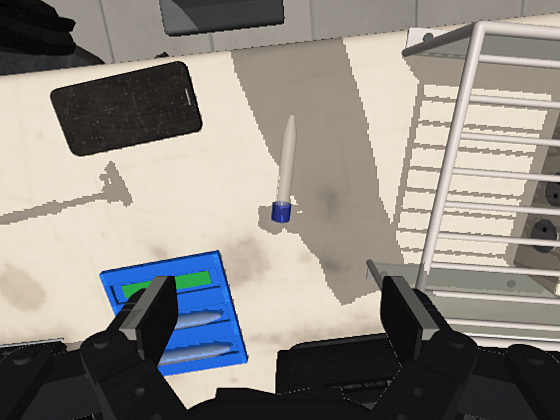

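The tube's cap end is at (281,222) and its tail at (292,114), with clear bench around it. The phone and the guard are well away.

```bash
python3 - <<'E'
from h import *
w=load("w10");a=at(w,(281,222),.0105);b=at(w,(292,114),.0105)
m=(a+b)/2;d=a-b;psi=np.arctan2(d[1],d[0])+np.pi;print(a,b,np.linalg.norm(d),m,psi,toG(m))
go([m[0],m[1],.10],rodR(psi));go([m[0],m[1],.002],rodR(psi))
# refined tray strip from w10 & w2 by green segmentation
for n in("w2","w10"):
    h=cv2.cvtColor(cv2.imread(f"pics/{n}.png"),cv2.COLOR_BGR2HSV);g=cv2.inRange(h,(50,120,70),(75,255,255));g=cv2.morphologyEx(g,cv2.MORPH_OPEN,np.ones((3,3)))
    k,l,s,c=cv2.connectedComponentsWithStats(g);j=1+s[1:,4].argmax();cn=np.argwhere(l==j)[:,::-1].astype(np.float32)
    P=np.array([at(load(n),p,.004)[:2] for p in cn]);r=cv2.minAreaRect((P*1000).astype(np.float32));print(n,s[j],r,cv2.boxPoints(r).round(1).tolist())
E
```

```text
[0.51545051 0.13040137 0.0105    ] [0.3965003  0.15425655 0.0105    ] 0.12131868092720989 [0.45597541 0.14232896 0.0105    ] 2.9436705608539304 [-0.21030596 -0.00673315  0.0105    ]
shift [ 0.     0.015 -0.303] turn [ 0.002  0.001 -0.121]
shift [ 0.     0.015 -0.499] turn [ 0.002  0.001 -0.121]
w2 [421 120  66  33 775] ((584.4012451171875, -21.26245880126953), (17.322246551513672, 111.02666473388672), 5.107468128204346) [[570.7999877929688, 33.29999923706055], [580.7000122070312, -77.30000305175781], [598.0, -75.80000305175781], [588.0999755859375, 34.79999923706055]]
w10 [175 271  36  18 432] ((581.9757690429688, 11.786762237548828), (17.065645217895508, 44.90998458862305), 5.034205913543701) [[571.5, 33.400001525878906], [575.4000244140625, -11.300000190734863], [592.4000244140625, -9.800000190734863], [588.5, 34.900001525878906]]
```

Call:
step_arm(targets="1 0 0.015 -0.08 0.002 0.001 -0.06;1 0 0.015 -0.16 0.002 0.001 -0.121;1 0 0.015 -0.24 0.002 0.001 -0.121;1 0 0.015 -0.32 0.002 0.001 -0.121;1 0 0.015 -0.38 0.002 0.001 -0.121;1 0 0.015 -0.42 0.002 0.001 -0.121;1 0 0.015 -0.45 0.002 0.001 -0.121;1 0 0.015 -0.47 0.002 0.001 -0.121;1 0 0.015 -0.47 0.002 0.001 -0.121")

```text
clock: 21.7
eef_pos: [0.4542, 0.1415, 0.0143]
tool_rot: [0.099, 0.995, -0.001, -0.002]
ft_force: [0.4, -0.5, -0.1]
grip_width: 0.0853
grasp_force: 0.0
```

```bash
python3 - <<'E'
from h import *
w=snap("wrist","w11");go([.456,.1423,.005],rodR(2.944))
h=cv2.cvtColor(cv2.imread("pics/w11.png"),cv2.COLOR_BGR2HSV);m=cv2.inRange(h,(112,150,60),(125,255,255));k,l,s,c=cv2.connectedComponentsWithStats(m);j=1+s[1:,4].argsort()[::-1][:3]
print(s[j],c[j],proj(w,[.456+.05*.981,.1423-.05*.196,.0105]))
E
```

```text
shift [ 0.002  0.001 -0.021] turn [ 0.001 -0.004 -0.   ]
[[ 259  346   41   48 1141]
 [ 271  360   16    4   24]
 [ 298  344    1    1    1]] [[278.87642419 375.10604733]
 [277.5        361.54166667]
 [298.         344.        ]] [281.70004002 365.59702834]
```

Call:
step_arm(targets="1 0.002 0.001 -0.019 0 0 0;1 0.002 0.001 -0.019 0 0 0;-1 0.002 0.001 -0.019 0 0 0;-1 0.002 0.001 -0.019 0 0 0;-1 0.002 0.001 -0.019 0 0 0;-1 0.002 0.001 -0.019 0 0 0;-1 0.002 0.001 -0.019 0 0 0;-1 0.002 0.001 -0.019 0 0 0;-1 0.002 0.001 -0.019 0 0 0;-1 0.002 0.001 -0.019 0 0 0")

```text
clock: 22.58
eef_pos: [0.4574, 0.1428, 0.0075]
tool_rot: [0.098, 0.995, 0.0, 0.0]
ft_force: [-0.3, 0.2, 5.0]
grip_width: 0.0193
grasp_force: 59.6
```

Call:
step_arm(targets="-1 0 0 0 0 0 0;-1 0 0 0.02 0 0 0;-1 0 0 0.06 0 0 0;-1 0 0 0.14 0 0 0;-1 0 0 0.2 0 0 0;-1 0 0 0.2 0 0 0")

```text
clock: 23.08
eef_pos: [0.4609, 0.1438, 0.1132]
tool_rot: [0.098, 0.995, 0.002, 0.005]
ft_force: [1.4, -0.2, 0.5]
grip_width: 0.0196
grasp_force: 59.0
```

```bash
python3 - <<'E'
from h import *
o=bot.get_obs();print(o['eef_pos'],o['ft_force'],o['grip_width'],o['grasp_force']);w=snap("wrist","w12");go([.5844,-.0213,.10],rodR(1.66))
h=cv2.cvtColor(cv2.imread("pics/w12.png"),cv2.COLOR_BGR2HSV);m=cv2.inRange(h,(112,150,60),(125,255,255));k,l,s,c=cv2.connectedComponentsWithStats(m);j=1+s[1:,4].argsort()[::-1][:2];print(s[j],c[j])
E
```

```text
[0.46089339 0.14383597 0.11323854] [ 1.39781675 -0.23532537  0.5165792 ] 0.019592614184568043 58.98576021194458
shift [ 0.25  -0.329 -0.021] turn [ 0.004  0.009 -1.637]
[[ 258  356   43   38 1037]
 [ 257  352    1    2    2]] [[278.62295082 378.16875603]
 [257.         352.5       ]]
```

Call:
step_arm(targets="-1 0.03 -0.04 0 0 0 -0.15;-1 0.06 -0.08 0 0 0 -0.3;-1 0.09 -0.12 0 0 0 -0.45;-1 0.12 -0.16 0 0 0 -0.6;-1 0.15 -0.2 0 0 0 -0.75;-1 0.18 -0.24 0 0 0 -0.9;-1 0.21 -0.28 0 0 0 -1;-1 0.25 -0.329 0 0 0 -1;-1 0.25 -0.329 0 0 0 -1")

```text
clock: 23.88
eef_pos: [0.5841, -0.026, 0.1055]
tool_rot: [0.473, 0.881, -0.001, 0.001]
ft_force: [1.2, 0.2, 0.2]
grip_width: 0.0193
grasp_force: 59.0
```

```bash
python3 - <<'E'
from h import *
go([.5844,-.0213,.10],rodR(1.66))
E
```

```text
shift [ 0.001  0.009 -0.011] turn [ 0.003 -0.    -0.631]
```

Call:
step_arm(targets="-1 0 0.009 0 0 0 -0.15;-1 0 0.009 0 0 0 -0.3;-1 0 0.009 0 0 0 -0.45;-1 0 0.009 0 0 0 -0.6;-1 0 0.009 0 0 0 -0.631;-1 0 0.009 -0.03 0 0 -0.631;-1 0 0.009 -0.06 0 0 -0.631;-1 0 0.009 -0.06 0 0 -0.631")

```text
clock: 24.55
eef_pos: [0.5787, -0.0172, 0.0733]
tool_rot: [0.672, 0.74, -0.002, -0.003]
ft_force: [-0.8, -0.1, -0.8]
grip_width: 0.0198
grasp_force: 59.0
```

```bash
python3 - <<'E'
from h import *
w=snap("wrist","w13");snap("side","s13");go([.5844,-.0213,.035],rodR(1.66));go([.5844,-.0213,.0125],rodR(1.66))
h=cv2.cvtColor(cv2.imread("pics/w13.png"),cv2.COLOR_BGR2HSV);i=cv2.imread("pics/w13.png")
for nm,lo,hi in (("green",(50,120,70),(75,255,255)),("cap",(112,150,60),(125,255,255))):
    m=cv2.inRange(h,lo,hi);k,l,s,c=cv2.connectedComponentsWithStats(m)
    for j in range(1,k):
        if s[j,4]>60: print(nm,s[j],c[j].round(1),at(w,c[j],.004 if nm=="green" else .0145).round(4))
a=np.array([.5844,-.0213,.004]);e=np.array([np.cos(1.66),np.sin(1.66),0])
print(proj(w,a),proj(w,a+e*.056),proj(w,a-e*.056))
o=bot.get_obs();print(proj(w,o['eef_pos']+[0,0,.003]+e*.06))
# expected visible strip cols per row
g=cv2.inRange(h,(50,120,70),(75,255,255))
for r in range(0,420,30):
    xs=np.where(g[r])[0]
    if len(xs):print(r,xs.min(),xs.max(),end=" | ")
E
```

```text
shift [ 0.008 -0.008 -0.082] turn [-0.001 -0.005 -0.008]
shift [ 0.008 -0.008 -0.127] turn [-0.001 -0.005 -0.008]
green [ 287  145   18  163 1150] [298.3 204.2] [ 0.5888 -0.0019  0.004 ]
cap [347 292  35  33 514] [364.  311.6] [ 0.6396 -0.0685  0.0145]
cap [422 292  38  40 847] [438.4 315.6] [ 0.6891 -0.0666  0.0145]
cap [ 257  352   44   42 1028] [278.6 378.1] [ 0.5885 -0.1285  0.0145]
[288.15001965 232.07648947] [289.47368188 144.60537023] [287.0118479  307.28990546]
[285.07559777 147.68825299]
150 288 304 | 180 295 303 | 210 298 302 | 240 297 301 | 270 297 300 | 300 296 300 |
```

Call:
step_arm(targets="-1 0.006 -0.006 -0.03 0 -0.004 -0.008;-1 0.006 -0.006 -0.06 0 -0.004 -0.008;-1 0.006 -0.006 -0.06 0 -0.004 -0.008;-1 0.006 -0.006 -0.06 0 -0.004 -0.008;-1 0.006 -0.006 -0.06 0 -0.004 -0.008")

```text
clock: 25.07
eef_pos: [0.5855, -0.0204, 0.0481]
tool_rot: [0.675, 0.738, 0.001, 0.001]
ft_force: [0.5, -0.1, -0.3]
grip_width: 0.0198
grasp_force: 59.0
```

```bash
python3 - <<'E'
from h import *
o=bot.get_obs();print(o['eef_pos'],o['ft_force']);go([.5844,-.0213,.0125],rodR(1.66))
E
```

```text
[ 0.58546279 -0.02037598  0.04806322] [ 0.45247534 -0.11688273 -0.28801923]
shift [-0.002 -0.002 -0.071] turn [-0.     0.005  0.001]
```

Call:
step_arm(targets="-1 -0.002 -0.002 -0.02 0 0.003 0;-1 -0.002 -0.002 -0.04 0 0.003 0;-1 -0.002 -0.002 -0.055 0 0.003 0;-1 -0.002 -0.002 -0.063 0 0.003 0;-1 -0.002 -0.002 -0.063 0 0.003 0")

```text
clock: 25.48
eef_pos: [0.5824, -0.0214, 0.0137]
tool_rot: [0.675, 0.737, -0.001, -0.001]
ft_force: [0.1, -0.3, -0.1]
grip_width: 0.0195
grasp_force: 59.0
```

```bash
python3 - <<'E'
from h import *
o=bot.get_obs();print(o['eef_pos'],o['ft_force']);go([.5844,-.0213,.0125],rodR(1.66))
E
```

```text
[ 0.58244859 -0.02137055  0.01370976] [ 0.07890035 -0.25105321 -0.07175413]
shift [ 0.004  0.    -0.002] turn [-0.001 -0.004  0.002]
```

Call:
step_arm(targets="-1 0.002 0 -0.001 0 -0.002 0;-1 0.002 0 -0.002 0 -0.002 0;-1 0.002 0 -0.002 0 -0.002 0;-1 0.002 0 -0.002 0 -0.002 0")

```text
clock: 25.82
eef_pos: [0.5852, -0.0214, 0.0148]
tool_rot: [0.675, 0.737, 0.001, 0.001]
ft_force: [-0.7, -0.9, -0.3]
grip_width: 0.0193
grasp_force: 59.0
```

Call:
step_arm(targets="-0.35 0 0 0 0 0 0;-0.35 0 0 0 0 0 0;-0.25 0 0 0 0 0 0;-0.25 0 0 0 0 0 0;-0.25 0 0 0 0 0 0")

```text
clock: 26.23
eef_pos: [0.5849, -0.0214, 0.0146]
tool_rot: [0.675, 0.737, 0.001, 0.001]
ft_force: [0.2, 0.5, -0.2]
grip_width: 0.0318
grasp_force: 0.0
```

```bash
python3 - <<'E'
from h import *
o=bot.get_obs();print(o['eef_pos'],o['ft_force'],o['grip_width'])
E
```

```text
[ 0.58490267 -0.02140734  0.0145801 ] [ 0.2403689   0.45879295 -0.15931991] 0.0317835592067005
```

Released. I go straight up, then check from above.

Call:
step_arm(targets="-0.25 0 0 0.03 0 0 0;-0.25 0 0 0.08 0 0 0;-0.25 0 0 0.16 0 0 0;0 0 0 0.24 0 0 0;1 0 0 0.32 0 0 0;1 -0.08 0 0.4 0 0 0;1 -0.16 0 0.44 0 0 0;1 -0.16 0 0.44 0 0 0;1 -0.16 0 0.44 0 0 0;1 -0.16 0 0.44 0 0 0")

```text
clock: 27.07
eef_pos: [0.5051, -0.0215, 0.2356]
tool_rot: [0.675, 0.737, 0.002, 0.002]
ft_force: [0.3, -1.1, -0.9]
grip_width: 0.0854
grasp_force: 0.0
```

```bash
python3 - <<'E'
from h import *
w=snap("wrist","w14");s=snap("side","s14");o=bot.get_obs();print(o['eef_pos'],o['ft_force'],o['clock'])
h=cv2.cvtColor(cv2.imread("pics/w14.png"),cv2.COLOR_BGR2HSV)
for nm,lo,hi,z in (("cap",(112,150,60),(125,255,255),.0145),("green",(50,120,70),(75,255,255),.004)):
    k,l,st_,c=cv2.connectedComponentsWithStats(cv2.inRange(h,lo,hi))
    for j in range(1,k):
        if st_[j,4]>30: print(nm,st_[j],c[j].round(1),at(w,c[j],z).round(4))
e=np.array([np.cos(1.66),np.sin(1.66),0]);a=np.array([.5844,-.0213,.0145]);n=np.array([e[1],-e[0],0])
for j in (0,1,2): print(proj(w,a+.05*j*n-.06*e).round(1),proj(w,a+.05*j*n+.06*e).round(1))
hs=cv2.cvtColor(cv2.imread("pics/s14.png"),cv2.COLOR_BGR2HSV);m=cv2.inRange(hs,(5,180,130),(18,255,255));k,l,q,c=cv2.connectedComponentsWithStats(cv2.morphologyEx(m,cv2.MORPH_CLOSE,np.ones((7,7))));j=1+q[1:,4].argmax();print("handle side",q[j],c[j])
a_=cv2.imread("pics/side0.png")[165:290,280:410].astype(int);b_=cv2.imread("pics/s14.png")[165:290,280:410].astype(int);np.savez("pics/d.npz",a=a_,b=b_)
# rod line: brightness diff region rod (280-350,185-230)
print("rod diff",np.abs(a_-b_)[20:65,0:70].mean(), np.abs(a_-b_)[20:65,0:70].max())
E
```

```text
[ 0.50528925 -0.0214002   0.23366458] [ 0.18907495 -1.21247919 -0.44516032] 27.1667
cap [340 215  21  20 285] [349.7 226.1] [ 0.589  -0.072   0.0145]
cap [430 215  23  22 322] [440.3 226.9] [ 0.689  -0.0645  0.0145]
cap [385 217  22  20 304] [395.2 227.3] [ 0.6394 -0.0691  0.0145]
green [341 127  13  87 301] [345.7 163. ] [ 0.5767 -0.0047  0.004 ]
[349.2 233.8] [356.2 122.7]
[394.1 233.6] [405.8 122.6]
[439.  233.4] [455.4 122.4]
handle side [359 229  26  19 214] [371.5046729  237.58878505]
rod diff 2.1106878306878305 127
```

The placed tube's cap at (0.589, −0.072) lines up with the two neighbours' caps. The handle's side pixel matches its value from before the grasp (371.5,237.6 against 371.2,237.6). I hand the job in.

```bash
python3 -c "
from workcell import bot
print(bot.job_done())"
```

```text
the job is handed in; nothing more can be done
None
```

The job is handed in at about 27 s of the 72 s allowed: the tube was drawn out with the hook and laid in the green-strip row, and the rod is back on its rest; my last checks were from camera measurements, and no verdict came back.

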